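# Bring the round candle round and stand it on its saucer

### The arm

A 6-joint arm with a two-finger parallel gripper is mounted at the origin on the work surface. World frame = base frame: x ahead of the robot, y to its left, z up, the work surface at z = 0. Lengths are in m, angles in degrees, forces in N, time in s.
With the tool pointing down it reaches from about 0.35 to 0.975 m from the base axis. Payload 4.9 kg.
Tool frame: the origin (TCP) lies at the very end of the fingers, on their centre line; the grasp point (between the pads) lies 19 mm behind it; z points along the fingers, y is the line along which they close (so a half turn about z gives the same grasp; the last joint's range is limited). The gripper opens to 85 mm and grips with 20 to 120 N. Pads are 22 mm wide; open, the fingers measure 114 mm over their backs; the gripper's body (76 mm by 85 mm) begins 54 mm behind the grasp point. The pads swing forward as they close: fully open they stand 13 mm farther back than shut.
Start: joints at [-71.62, 3.019, 92.412, -0, 84.569, -6.818], TCP at [0.266, -0.566, 0.231] pointing down, gripper open.
Joint ranges: [-172.51, 172.51], [-57.92, 126.97], [3.15, 148.05], [-58.71, 238.71], [5.1, 150.11], [-179.66, 179.66]. Speed limits (degrees/s): [147.25, 147.25, 180, 180, 180, 180].

### API

Orientations are given as [roll, pitch, yaw] about the fixed x, y, z axes, in that order (R = Rz(yaw) Ry(pitch) Rx(roll)).
In Python, from workcell import robot gives the robot as it stands.
- The arm moves only by the tool apply_moves, never from a script. Its argument "rows" is a list of rows, each a list of 7 numbers: the closure, from -1 (fully open) to 1 (shut), then the shift along the world's x, y, z scaled (see below), then the turn, a rotation vector about the world's x, y, z scaled (see below). A call has 1 to 8 rows; each row is the pose to reach, as a shift and turn from the pose commanded when the call began; what a row does not reach only later rows make up. The controller multiplies each number of a shift by 0.4 m and each number of a turn by 60 degrees. A row lasts 1/12 s, in which the tool goes at most 41.7 mm and 7.16 degrees, less where a joint would pass 70% of its speed; a pose out of reach is approached as far as the arm can. A call with a number of a shift or a turn outside -1 to 1 is refused whole. A call with a gripper value outside its range is refused whole. The fingers move at their own pace and stop on an object; "squeeze" is the grip in N (left out, the last holds). Time passes only in rows, so rows that repeat a pose let the fingers close. It gives the time, the measured TCP pose, the force, the opening and the grip force at its end, in the units of the state.
- robot.get_state(): the state, without advancing time (a new reading comes with each control period).
- robot.read_camera(name): name is "side" or "top"; returns the picture (384x512x3 uint8, red, green, blue); there is no depth.
- robot.camera_params(name): a dict with "fovy" (degrees; the focal length in pixels is half the picture's height over the tangent of half this angle, whatever the lens; pixels are square), "cx", "cy" (the principal point, pixels), "pose" (4x4, takes a point from camera to world coordinates). Camera axes: x right, y up, looking along -z (the intrinsics and any distortion apply to the point x, -y, -z); pixel columns grow to the right and rows downward; lengths in m; the calibration is good to about 2 mm. A picture is of the moment at which its call begins. camera_params takes no time and is no camera call.
- robot.hand_in(): hands the job in; it is judged then, once.
The state is a dict: "time": time; "joint_positions": joint angles; "joint_velocities": joint speeds; "joint_efforts": joint torques, N m; "eef_pos": TCP position; "orientation": TCP orientation; "wrist_force": force on the tool from outside, world axes, zero at the start; "wrist_torque": the same for the moment, N m; "gripper_width": opening from 0.0 (shut) to 1.0 (fully open); "finger_force": force on a finger pad.
Only numpy, scipy, OpenCV 4.12 (cv2) and the standard library are available. Lean on these libraries where they do the work, as an engineer would, in place of code of your own. Each camera call takes 0.05 s, during which the arm holds its last target. There are 200 camera calls.

### The job

On the revolving candle tray, the round pillar candle has ended up at the back under the clear cover. Turn the tray (its upright pegs are there to turn it by) until that candle, still standing in its compartment, is well out in the open front of the stand, then lift it out and set it down, without dropping it, upright in the middle of the brass saucer, and let go.

Things in the scene. Friction and masses are not known exactly. Their poses are not given: they have to be found in the camera images.
- candle: Round ivory pillar candle, 44 mm diameter, 70 mm tall plus an 8 mm wick, about 0.1 kg. Origin: centre of its underside, z up. Stands in a tray compartment about 78 mm from the tray's axis, 26 mm above the table. The other compartments hold an unwanted square-section candle (42 mm square, 70 mm tall) and a low glass cup (52 mm wide, 45 mm tall).
- tray: Wooden revolving tray, 284 mm wide; turns over half a turn either way, under 1 N at a peg, stays put. Origin on its axis 14 mm above table, z up; above origin: floor 12 mm, rim 22, dividers 34. Candle's compartment is centred on its own -x; dividers 60, 180, -60 deg from -x, each ending in a round upright peg: 16 mm diameter, 130 mm from axis, top 101 mm above table, outside the cover.
- stand: Fixed stand under the tray. Origin on the tray's axis at table height, z up. Steel spindle on the axis (nut 32 mm wide, top 126 mm above table) holds a clear half-round cover, radius 95 mm, underside 115 mm and upper face 119 mm above table. The cover spans the half on the stand's own +x side (back); the half on its -x side (front, roughly facing the robot) is open above.
- saucer: Fixed shallow brass saucer, 100 mm across the rim, on the table. Origin: centre of its underside, z up. Its flat inner floor is 4 mm above the table and about 84 mm across, its rim 10 mm above the table.
There are look-alikes about, which are no part of the job. Leave any pink or purple look-alike of the stand alone.

How it is judged (in metres and radians):
On the way, in this order (a step that is already met when the one before it is completed fails the run):
1. the tray is turned so that the round candle, still standing in its compartment, is in the open front half (at least 35 mm in front of the cover's straight edge) (x of candle in the frame of stand below -0.035 m and x of candle in the frame of tray below -0.045 m and z of candle in the frame of tray below 0.018 m and angle between candle's own z axis and vertical below 0.2 rad), for 0.2 s.
2. the candle is lowered into the saucer in the grip, not dropped: still held when its underside is within 15 mm of the saucer's floor (horizontal distance between candle and saucer below 0.02 m and z of candle in the frame of saucer below 0.019 m and contact force between the fingers and candle above 0.5 N).
At the end, for the whole second after the job is handed in: The round candle stands upright (within 6 degrees) at rest on the saucer's floor, its axis within 15 mm of the saucer's centre (horizontal distance between candle and saucer below 0.015 m and z of candle in the frame of saucer below 0.008 m and angle between candle's own z axis and vertical below 0.1 rad and linear speed of candle below 0.02 m/s); the robot touches nothing.
It also fails if it takes over 67 s, if anything falls off the work surface, if the arm or the gripper's body presses on something with over 40 N, if the wrist force passes 120 N, or if a joint passes its speed limit or range.

## Working session

There is one attempt and no reset: what is moved stays moved. The work goes in short steps, Python scripts to look and compute and a tool call to move; the robot and the scene stay as the last step left them, time stands still between calls to the robot, and variables do not carry over. Pictures are saved under pics/ and viewed, at most 10 in all, crops included, and the job is handed in when it is done.

Besides the shell and the picture viewer there is one more tool, called after "Call:" as a command line: name --pt "numbers of a row" for each row, then --argument value for the rest. apply_moves: Moves the arm, as the interface text tells. Its arguments: {"type":"object","properties":{"rows":{"type":"array","items":{"type":"array","items":{"type":"number"}}},"squeeze":{"type":"number"}},"required":["rows"]}

```bash
ls; mkdir -p pics; python3 - <<'E'
from workcell import robot
import cv2
print(robot.get_state())
for n in("side","top"):
    print(n,robot.camera_params(n))
    cv2.imwrite(f"pics/{n}0.png",robot.read_camera(n)[:,:,::-1])
E
```

```text
pics
{'time': 0.0, 'joint_positions': array([-7.16202789e+01,  3.05624087e+00,  9.24920546e+01,  4.40581415e-04,
        8.45700153e+01, -6.81760681e+00]), 'joint_velocities': array([-0.12684875,  0.02949421,  0.01955259, -0.07055109,  0.00133045,
       -0.08602091]), 'joint_efforts': array([-4.67376067e-04, -3.93671966e+01, -3.70179749e+01, -1.13061001e-04,
        6.93050111e-03,  6.14847224e-06]), 'eef_pos': array([ 0.26589431, -0.56492495,  0.23007444]), 'orientation': array([-1.79882578e+02, -1.44799714e-02,  2.51972709e+01]), 'wrist_force': array([0.06695702, 1.20972902, 0.57619334]), 'wrist_torque': array([-0.00803375,  0.03105405,  0.01325506]), 'finger_force': 0.0, 'gripper_width': 0.9985028431702256}
side {'fovy': 48.246042649776946, 'cx': 254.92865725245403, 'cy': 193.83579241362884, 'pose': array([[-8.85611661e-01,  2.40462213e-01, -3.97328466e-01,
        -6.55647688e-02],
       [-4.64426378e-01, -4.57883652e-01,  7.58057188e-01,
         9.61565814e-01],
       [ 3.53900496e-04,  8.55874106e-01,  5.17184096e-01,
         6.78440927e-01],
       [ 0.00000000e+00,  0.00000000e+00,  0.00000000e+00,
         1.00000000e+00]])}
top {'fovy': 56.70604702961128, 'cx': 257.1409871913671, 'cy': 197.58807637438602, 'pose': array([[-0.01619271,  0.992418  , -0.12183726,  0.32477425],
       [-0.99958578, -0.01316796,  0.02559052,  0.04192246],
       [ 0.02379214,  0.12220117,  0.99222014,  0.82695586],
       [ 0.        ,  0.        ,  0.        ,  1.        ]])}
```

View pics/side0.png

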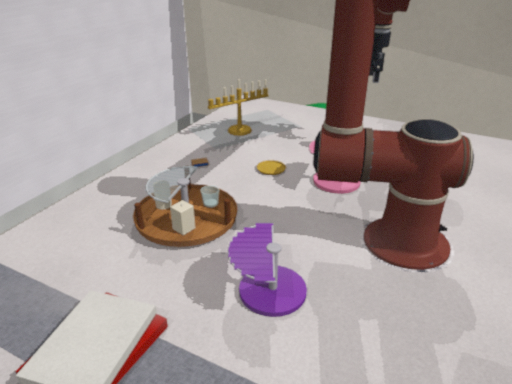

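View pics/top0.png

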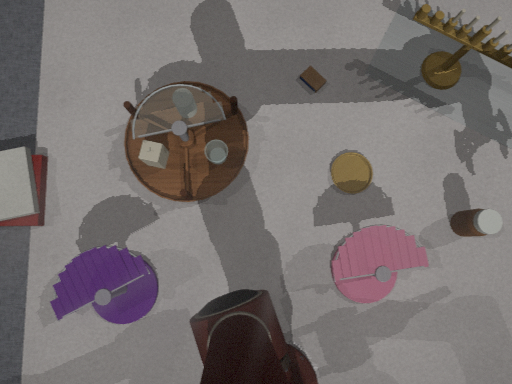

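The side view shows the tray at (186,213), with the round candle under the cover at about (163,195), the square candle at (183,217), the glass at (210,197) and the brass saucer at (270,167). The top view shows the tray at about (187,140), the candle under the cover at (184,100), the saucer at (352,172), and the pink and purple look-alikes to be left alone. Next I'll measure and make one enlarged crop.

```bash
cat > h.py <<'E'
import numpy as np, cv2
from workcell import robot
def cam(n):
    p=robot.camera_params(n); f=192/np.tan(np.radians(p["fovy"]/2)); return p,f
def ray(n,u,v):
    p,f=cam(n); T=p["pose"]; d=T[:3,:3]@np.array([(u-p["cx"])/f,-(v-p["cy"])/f,-1]); return T[:3,3],d
def onz(n,u,v,z):
    o,d=ray(n,u,v); return o+d*(z-o[2])/d[2]
def tri(a,b):
    (o,d),(q,e)=ray("top",*a),ray("side",*b)
    s=np.linalg.lstsq(np.c_[d,-e],q-o,rcond=None)[0]; P,Q=o+s[0]*d,q+s[1]*e
    return (P+Q)/2,np.linalg.norm(P-Q)
def proj(n,P):
    p,f=cam(n); T=p["pose"]; c=T[:3,:3].T@(np.array(P)-T[:3,3]); return p["cx"]-f*c[0]/c[2],p["cy"]+f*c[1]/c[2]
def blob(im,lo,hi,roi):
    x0,y0,x1,y1=roi; m=cv2.inRange(cv2.cvtColor(im[y0:y1,x0:x1],cv2.COLOR_RGB2HSV),lo,hi)
    c=max(cv2.findContours(m,0,1)[0],key=cv2.contourArea)
    (x,y),ax,a=cv2.fitEllipse(cv2.convexHull(c)); return (x+x0,y+y0),ax,cv2.contourArea(c)
E
python3 - <<'E'
from h import *
t=cv2.cvtColor(cv2.imread("pics/top0.png"),4); s=cv2.cvtColor(cv2.imread("pics/side0.png"),4)
bt=blob(t,(12,100,60),(35,255,255),(320,145,385,205)); bs=blob(s,(15,120,60),(35,255,255),(250,155,292,180))
print("saucer",bt,bs,tri(bt[0],bs[0]),onz("top",*bt[0],.01),onz("side",*bs[0],.01))
tt=blob(t,(3,110,30),(16,255,255),(115,75,260,210)); ts=blob(s,(3,120,30),(16,255,255),(125,175,245,245))
print("tray",tt,ts,onz("top",*tt[0],.036),onz("side",*ts[0],.036))
print("nut",tri((180,128),(186,180)),onz("top",180,128,.126))
a=cv2.resize(t[70:205,110:260],None,fx=3.6,fy=3.6,interpolation=2)[:,:,::-1]
b=cv2.resize(s[160:250,125:250],None,fx=4,fy=4,interpolation=2)[:,:,::-1]
c=np.zeros((600,800,3),np.uint8);
a=cv2.resize(t[75:205,115:255],None,fx=2.8,fy=2.8,interpolation=2)[:,:,::-1]
b=cv2.resize(s[160:250,125:250],None,fx=3.2,fy=3.2,interpolation=2)[:,:,::-1]
c[:a.shape[0],:a.shape[1]]=a;c[:b.shape[0],400:400+b.shape[1]]=b
cv2.imwrite("pics/crop1.png",c[:370])
E
```

```text
saucer ((351.1558017730713, 172.3460807800293), (39.87675094604492, 40.90428924560547), 1227.0) ((270.6461544036865, 167.26946544647217), (13.711967468261719, 27.612804412841797), 271.5) (array([ 0.48335531, -0.20175234,  0.00656051]), np.float64(0.0016993703687887124)) [ 0.48190698 -0.20105433  0.01      ] [ 0.4813583  -0.19554311  0.01      ]
tray ((186.5238494873047, 140.95555877685547), (118.22586822509766, 124.14520263671875), 6020.5) ((184.7240104675293, 214.65215301513672), (61.031883239746094, 103.97804260253906), 3063.0) [0.55378268 0.18005506 0.036     ] [0.54453344 0.20302103 0.036     ]
nut (array([0.55233043, 0.17640377, 0.12794098]), np.float64(0.0038221423430032844)) [0.55479577 0.17769436 0.126     ]
```

View pics/crop1.png

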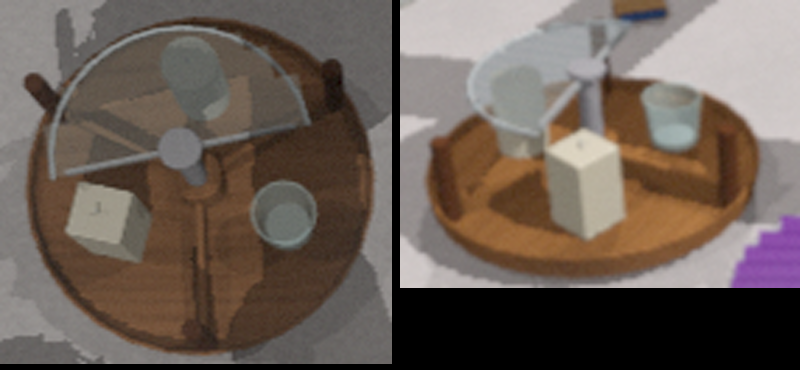

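The crop shows the three candidates: the round candle under the cover at top px (184,97), the square candle at about (152,154), and the glass cup at (216,151). The first is the one meant: it is circular with a wick, and it stands in the compartment under the clear cover. The pegs' tops are at px (129,105), (234,99) and (185,191).

```bash
python3 - <<'E'
from h import *
C=onz("top",186.5,141,.036)[:2]; N=onz("top",180,128,.126)[:2]; C=(C+N)/2; print(C)
for n,p,z in(("pegL",(128.6,105),.101),("pegR",(233.9,99),.101),("pegF",(185.4,191.4),.101),("candle",(184.3,97.5),.096),("cup",(216.5,151),.071),("sq",(153.5,149.5),.096)):
    P=onz("top",*p,z)[:2]-C; print(n,(P+C).round(3),np.hypot(*P).round(3),np.degrees(np.arctan2(P[1],P[0])).round(1))
a,b=onz("top",138.2,136.4,.119),onz("top",223.9,119.6,.119);d=a-b;print("edge",np.degrees(np.arctan2(d[1],d[0])),a,b)
print("candle tri",tri((184.3,97.5),(125+400*0+(518-400)/3.2,160+80/3.2)))
print("pegF tri",tri((185.4,191.4),(125+(729-400)/3.2,160+132/3.2)))
E
```

```text
[0.55423754 0.1789013 ]
pegL [0.614 0.291] 0.127 61.9
pegR [0.626 0.069] 0.131 -56.9
pegF [0.429 0.17 ] 0.126 -176.0
candle [0.632 0.175] 0.078 -2.8
cup [0.521 0.109] 0.078 -115.7
sq [0.519 0.238] 0.069 121.0
edge 101.05498227940804 [0.54017997 0.26338811 0.119     ] [0.57417052 0.08941342 0.119     ]
candle tri (array([0.63449268, 0.1762508 , 0.08990859]), np.float64(0.0003392776899731027))
pegF tri (array([0.42853369, 0.17077916, 0.09463871]), np.float64(0.002241462157558789))
```

Call:
apply_moves --pt "1 0.4 0.68 0 0 0 0.83" --pt "1 0.4 0.68 0 0 0 0.83" --pt "1 0.4 0.68 0 0 0 0.83" --pt "1 0.4 0.68 0 0 0 0.83" --pt "1 0.4 0.68 0 0 0 0.83" --pt "1 0.4 0.68 0 0 0 0.83" --pt "1 0.4 0.68 0 0 0 0.83" --pt "1 0.4 0.68 0 0 0 0.83" --squeeze 40

```text
time: 0.77
eef_pos: [0.4272, -0.29, 0.2308]
orientation: [-180.0, -0.1, 75.4]
wrist_force: [0.3, -0.7, -0.5]
gripper_width: 0.001
finger_force: 0.0
```

Call:
apply_moves --pt "1 0.4 0.68 0 0 0 0.83" --pt "1 0.4 0.68 0 0 0 0.83" --pt "1 0.4 0.68 0 0 0 0.83" --pt "1 0.4 0.68 0 0 0 0.83" --pt "1 0.4 0.68 0 0 0 0.83" --pt "1 0.4 0.68 0 0 0 0.83" --pt "1 0.4 0.68 0 0 0 0.83" --pt "1 0.4 0.68 0 0 0 0.83"

```text
time: 1.43
eef_pos: [0.587, -0.0178, 0.2307]
orientation: [180.0, -0.1, 125.2]
wrist_force: [0.0, -0.0, 0.4]
gripper_width: -0.004
finger_force: 0.0
```

Call:
apply_moves --pt "1 0.17 0.287 0 0 0 0.16" --pt "1 0.17 0.287 0 0 0 0.16" --pt "1 0.17 0.287 0 0 0 0.16" --pt "1 0.17 0.287 0 0 0 0.16" --pt "1 0.17 0.287 -0.1 0 0 0.16" --pt "1 0.17 0.287 -0.2 0 0 0.16" --pt "1 0.17 0.287 -0.3 0 0 0.16" --pt "1 0.17 0.287 -0.3 0 0 0.16"

```text
time: 2.1
eef_pos: [0.647, 0.093, 0.1001]
orientation: [-179.2, -0.7, 134.4]
wrist_force: [-2.1, 0.3, -2.4]
gripper_width: -0.002
finger_force: 0.0
```

```bash
python3 - <<'E'
from h import *
C=np.array([.5542,.1789])
print(robot.get_state()["eef_pos"])
ims=[robot.read_camera(n) for n in("top","side")]
a=cv2.resize(ims[0][60:210,100:270],None,fx=2.3,fy=2.3);b=cv2.resize(ims[1][140:260,120:250],None,fx=2.9,fy=2.9)
c=np.zeros((350,780,3),np.uint8);c[:a.shape[0],:a.shape[1]]=a;c[:b.shape[0],395:395+b.shape[1]]=b
cv2.imwrite("pics/crop2.png",c[:,:,::-1])
# arc from present angle: units for rows of -6.5 deg
e=robot.get_state()["eef_pos"][:2]; a0=-39
for k in range(1,4):
  base=a0-52*(k-1)
  for i in range(1,9):
    f=lambda t:.130*np.array([np.cos(np.radians(t)),np.sin(np.radians(t))])
    d=(f(base-6.5*i)-f(base))/.4; print(k,i,d.round(3),round(-6.5*i/60,3))
E
```

```text
[0.64702132 0.09297219 0.10011711]
1 1 [-0.025 -0.027] -0.108
1 2 [-0.052 -0.052] -0.217
1 3 [-0.083 -0.073] -0.325
1 4 [-0.115 -0.09 ] -0.433
1 5 [-0.149 -0.104] -0.542
1 6 [-0.185 -0.113] -0.65
1 7 [-0.221 -0.119] -0.758
1 8 [-0.258 -0.12 ] -0.867
2 1 [-0.037  0.003] -0.108
2 2 [-0.073  0.01 ] -0.217
2 3 [-0.108  0.021] -0.325
2 4 [-0.142  0.035] -0.433
2 5 [-0.174  0.054] -0.542
2 6 [-0.203  0.076] -0.65
2 7 [-0.23   0.101] -0.758
2 8 [-0.254  0.129] -0.867
3 1 [-0.02   0.031] -0.108
3 2 [-0.037  0.063] -0.217
3 3 [-0.05   0.098] -0.325
3 4 [-0.059  0.134] -0.433
3 5 [-0.064  0.17 ] -0.542
3 6 [-0.065  0.207] -0.65
3 7 [-0.062  0.244] -0.758
3 8 [-0.054  0.28 ] -0.867
```

View pics/crop2.png

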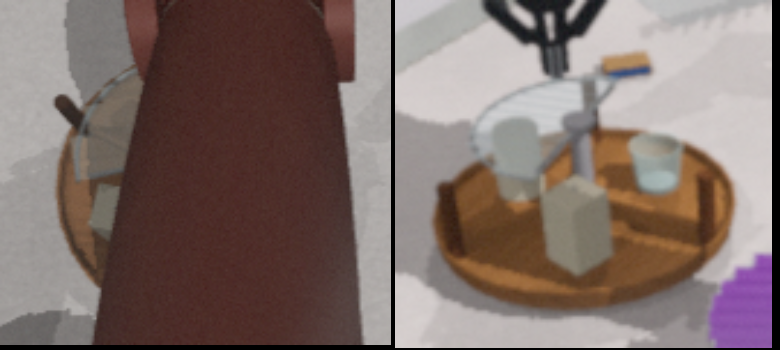

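The crop shows the shut fingertips just behind the cover's rim, at side px (175,164), with the tray and candles undisturbed. I'll re-read the state to check the offset in the pose.

```bash
python3 - <<'E'
from h import *
s=robot.get_state();print(s["time"],s["eef_pos"],s["orientation"],s["wrist_force"],s["joint_positions"],s["joint_velocities"])
P=s["eef_pos"];print(proj("side",P),np.hypot(*(P[:2]-[.5542,.1789])))
E
```

```text
2.2 [0.65243685 0.09302198 0.10932455] [-179.78734415   -0.1914422   134.38580226] [0.32991043 0.2316654  1.01563794] [ 1.65132924e+00  1.33183601e+01  9.30923748e+01 -3.84527199e-03
  7.38753748e+01 -4.27337511e+01] [-7.93008893e-02 -2.96455532e+00 -4.69789420e+00  5.77060539e-02
 -3.54853784e-01 -4.19153839e-03]
(np.float64(174.33981466792602), np.float64(165.00346097286877)) 0.1304818531957639
```

Call:
apply_moves --pt "1 0 0 -0.06 0 0 0" --pt "1 0 0 -0.112 0 0 0" --pt "1 0 0 -0.112 0 0 0" --pt "1 0 0 -0.112 0 0 0"

```text
time: 2.53
eef_pos: [0.6552, 0.0931, 0.0689]
orientation: [179.9, 0.1, 134.4]
wrist_force: [0.6, -0.3, 1.0]
gripper_width: -0.001
finger_force: 0.0
```

```bash
python3 - <<'E'
import numpy as np
f=lambda t:.325*np.array([np.cos(np.radians(t)),np.sin(np.radians(t))])
for a in(-40,-72,-104,-136):
    print(a,[[1,*(f(a-4*i)-f(a)).round(3).tolist(),0,0,0,round(-4*i/60,3)] for i in range(1,9)])
E
```

```text
-40 [[1, -0.015, -0.017, 0, 0, 0, -0.067], [1, -0.031, -0.033, 0, 0, 0, -0.133], [1, -0.049, -0.047, 0, 0, 0, -0.2], [1, -0.067, -0.061, 0, 0, 0, -0.267], [1, -0.086, -0.073, 0, 0, 0, -0.333], [1, -0.106, -0.083, 0, 0, 0, -0.4], [1, -0.127, -0.092, 0, 0, 0, -0.467], [1, -0.149, -0.1, 0, 0, 0, -0.533]]
-72 [[1, -0.022, -0.006, 0, 0, 0, -0.067], [1, -0.044, -0.011, 0, 0, 0, -0.133], [1, -0.066, -0.014, 0, 0, 0, -0.2], [1, -0.089, -0.016, 0, 0, 0, -0.267], [1, -0.112, -0.016, 0, 0, 0, -0.333], [1, -0.134, -0.014, 0, 0, 0, -0.4], [1, -0.157, -0.011, 0, 0, 0, -0.467], [1, -0.179, -0.006, 0, 0, 0, -0.533]]
-104 [[1, -0.022, 0.006, 0, 0, 0, -0.067], [1, -0.043, 0.014, 0, 0, 0, -0.133], [1, -0.064, 0.023, 0, 0, 0, -0.2], [1, -0.084, 0.034, 0, 0, 0, -0.267], [1, -0.103, 0.046, 0, 0, 0, -0.333], [1, -0.121, 0.059, 0, 0, 0, -0.4], [1, -0.139, 0.074, 0, 0, 0, -0.467], [1, -0.155, 0.09, 0, 0, 0, -0.533]]
-136 [[1, -0.015, 0.017, 0, 0, 0, -0.067], [1, -0.029, 0.035, 0, 0, 0, -0.133], [1, -0.042, 0.054, 0, 0, 0, -0.2], [1, -0.053, 0.073, 0, 0, 0, -0.267], [1, -0.063, 0.094, 0, 0, 0, -0.333], [1, -0.072, 0.115, 0, 0, 0, -0.4], [1, -0.079, 0.136, 0, 0, 0, -0.467], [1, -0.084, 0.158, 0, 0, 0, -0.533]]
```

Call:
apply_moves --pt "1 -0.015 -0.017 0 0 0 -0.067" --pt "1 -0.031 -0.033 0 0 0 -0.133" --pt "1 -0.049 -0.047 0 0 0 -0.2" --pt "1 -0.067 -0.061 0 0 0 -0.267" --pt "1 -0.086 -0.073 0 0 0 -0.333" --pt "1 -0.106 -0.083 0 0 0 -0.4" --pt "1 -0.127 -0.092 0 0 0 -0.467" --pt "1 -0.149 -0.1 0 0 0 -0.533"

```text
time: 3.2
eef_pos: [0.597, 0.053, 0.0711]
orientation: [179.6, 0.1, 102.2]
wrist_force: [0.4, 0.6, 0.2]
gripper_width: 0.001
finger_force: 0.3
```

Call:
apply_moves --pt "1 -0.022 -0.006 0 0 0 -0.067" --pt "1 -0.044 -0.011 0 0 0 -0.133" --pt "1 -0.066 -0.014 0 0 0 -0.2" --pt "1 -0.089 -0.016 0 0 0 -0.267" --pt "1 -0.112 -0.016 0 0 0 -0.333" --pt "1 -0.134 -0.014 0 0 0 -0.4" --pt "1 -0.157 -0.011 0 0 0 -0.467" --pt "1 -0.179 -0.006 0 0 0 -0.533"

```text
time: 3.87
eef_pos: [0.5254, 0.0505, 0.0709]
orientation: [179.6, -0.1, 70.2]
wrist_force: [0.7, -0.5, -0.3]
gripper_width: 0.003
finger_force: 0.3
```

Force is small and consistent with pushing. One quick look confirms the tray follows.

```bash
python3 - <<'E'
from h import *
b=robot.read_camera("side")[150:260,110:260]
cv2.imwrite("pics/s3.png",cv2.resize(b,None,fx=3,fy=3)[:,:,::-1])
E
```

```text
(no output)
```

View pics/s3.png

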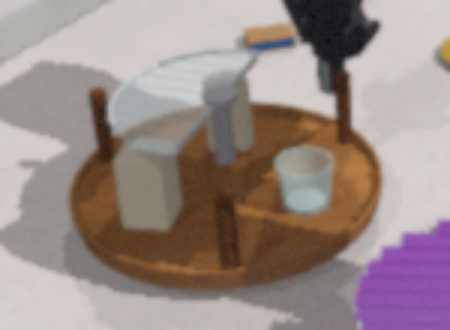

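The tray is turning. The peg is just ahead of the fingers at crop (342,105), and the round candle is upright behind the nut at (243,110). I'll continue.

Call:
apply_moves --pt "1 -0.022 0.006 0 0 0 -0.067" --pt "1 -0.043 0.014 0 0 0 -0.133" --pt "1 -0.064 0.023 0 0 0 -0.2" --pt "1 -0.084 0.034 0 0 0 -0.267" --pt "1 -0.103 0.046 0 0 0 -0.333" --pt "1 -0.121 0.059 0 0 0 -0.4" --pt "1 -0.139 0.074 0 0 0 -0.467" --pt "1 -0.155 0.09 0 0 0 -0.533"

```text
time: 4.58
eef_pos: [0.463, 0.0869, 0.0699]
orientation: [179.8, -0.2, 38.3]
wrist_force: [-0.9, -0.5, -0.2]
gripper_width: -0.006
finger_force: 0.3
```

Call:
apply_moves --pt "1 -0.015 0.017 0 0 0 -0.067" --pt "1 -0.029 0.035 0 0 0 -0.133" --pt "1 -0.042 0.054 0 0 0 -0.2" --pt "1 -0.053 0.073 0 0 0 -0.267" --pt "1 -0.063 0.094 0 0 0 -0.333" --pt "1 -0.072 0.115 0 0 0 -0.4" --pt "1 -0.079 0.136 0 0 0 -0.467" --pt "1 -0.084 0.158 0 0 0 -0.533"

```text
time: 5.25
eef_pos: [0.4293, 0.1506, 0.0697]
orientation: [180.0, -0.3, 6.4]
wrist_force: [-0.9, -1.0, -0.4]
gripper_width: -0.0
finger_force: 0.3
```

Call:
apply_moves --pt "1 -0.005 0.022 0 0 0 -0.067" --pt "1 -0.007 0.045 0 0 0 -0.133" --pt "1 -0.008 0.068 0 0 0 -0.2" --pt "1 -0.008 0.085 0 0 0 -0.25" --pt "1 -0.008 0.085 0 0 0 -0.25"

```text
time: 5.67
eef_pos: [0.4263, 0.1854, 0.0696]
orientation: [-179.9, -0.3, -8.4]
wrist_force: [0.5, -0.3, 0.3]
gripper_width: -0.002
finger_force: 0.0
```

Call:
apply_moves --pt "1 0 -0.04 0 0 0 0" --pt "1 0 -0.04 0 0 0 0" --pt "1 0 -0.04 0.1 0 0 0" --pt "1 0 -0.1 0.2 0 0 0" --pt "1 0 -0.2 0.3 0 0 0" --pt "0 0 -0.3 0.3 0 0 0" --pt "-1 0 -0.4 0.3 0 0 0.1" --pt "-1 0 -0.5 0.3 0 0 0.1"

```text
time: 6.33
eef_pos: [0.4256, -0.0031, 0.1901]
orientation: [180.0, -0.4, -2.2]
wrist_force: [1.2, -0.5, -1.1]
gripper_width: 0.416
finger_force: 0.0
```

Call:
apply_moves --pt "-1 0 -0.2 0 0 0 0.1" --pt "-1 0 -0.4 0 0 0 0.2" --pt "-1 0 -0.5 0 0 0 0.3" --pt "-1 0 -0.5 0 0 0 0.4" --pt "-1 0 -0.5 0 0 0 0.5" --pt "-1 0 -0.5 0 0 0 0.5" --pt "-1 0 -0.5 0 0 0 0.5"

```text
time: 6.92
eef_pos: [0.4243, -0.205, 0.1878]
orientation: [179.9, -0.0, 27.3]
wrist_force: [0.5, -0.1, -0.3]
gripper_width: 1.004
finger_force: 0.0
```

```bash
python3 - <<'E'
from h import *
t=robot.read_camera("top");s=robot.read_camera("side");cv2.imwrite("pics/t4f.png",t[:,:,::-1]);cv2.imwrite("pics/s4f.png",s[:,:,::-1])
print(robot.get_state()["eef_pos"],robot.get_state()["orientation"])
c=np.zeros((390,800,3),np.uint8)
a=cv2.resize(t[75:205,115:255],None,fx=2.8,fy=2.8,interpolation=2);b=cv2.resize(s[160:250,125:250],None,fx=3.2,fy=3.2,interpolation=2)
c[:a.shape[0],:a.shape[1]]=a;c[:b.shape[0],400:400+b.shape[1]]=b
cv2.imwrite("pics/crop4.png",c[:370,:,::-1])
E
```

```text
[ 0.42435816 -0.20210316  0.18718352] [ 1.79960358e+02 -5.98868342e-02  2.74175469e+01]
```

View pics/crop4.png

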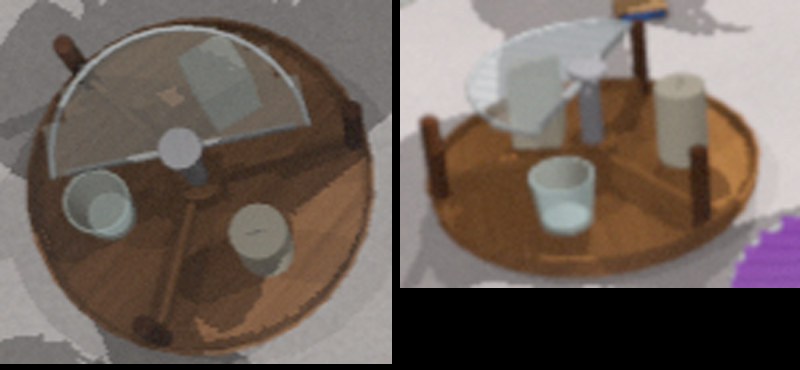

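The round candle stands upright in the open front, with its top face at top px (207.7,157.5) and side px (212.8,186.3). The nearest pegs are at crop (352,125) and (152,328).

```bash
python3 - <<'E'
from h import *
P,e=tri((207.7,157.5),(212.8,186.3));print("top face tri",P,e,onz("top",207.7,157.5,.096),onz("side",212.8,186.3,.096))
t=cv2.cvtColor(cv2.imread("pics/t4f.png"),4);s=cv2.cvtColor(cv2.imread("pics/s4f.png"),4)
for n,im,r in(("t",t,(190,140,225,178)),("s",s,(200,180,225,216))):
    m=cv2.inRange(cv2.cvtColor(im[r[1]:r[3],r[0]:r[2]],cv2.COLOR_RGB2HSV),(15,15,70),(50,110,255))
    c=max(cv2.findContours(m,0,1)[0],key=cv2.contourArea);print(n,np.array(cv2.boundingRect(c))+[r[0],r[1],0,0])
C=np.array([.5542,.1789])
d=P[:2]-C;print(np.hypot(*d),np.degrees(np.arctan2(d[1],d[0])))
for z in(.026,.096):print(z,proj("top",[P[0],P[1],z]),proj("side",[P[0],P[1],z]))
for n,p in(("pegR",(352,108)),("pegF",(150,326))):
    Q=onz("top",115+p[0]/2.8,75+p[1]/2.8,.101)[:2];print(n,Q,np.degrees(np.arctan2(*(Q-C)[::-1])))
st=robot.get_state();print(st["eef_pos"],st["joint_positions"])
E
```

```text
top face tri [0.50092294 0.12542319 0.095655  ] 0.0009092729762200428 [0.50041481 0.12518269 0.096     ] [0.50109813 0.12593842 0.096     ]
t [196 148  24  26]
s [204 183  17  30]
0.07548651706662791 -134.8927892357273
0.026 (np.float64(211.08515741933792), np.float64(164.4427758553888)) (np.float64(214.21863657160247), np.float64(207.93200330569792))
0.096 (np.float64(207.58489945660057), np.float64(157.2635494994576)) (np.float64(212.95742677866102), np.float64(186.230465283436))
pegR [0.59343983 0.05505724] -72.41909107294543
pegF [0.42903568 0.2044663 ] 168.45546537544638
[ 0.42435816 -0.20210316  0.18718352] [-3.45699285e+01 -1.73647950e+01  1.15232208e+02  3.45833001e-02
  8.20694643e+01  2.80077927e+01]
```

Call:
apply_moves --pt "-1 0.02 0.08 0 0 0 0.1" --pt "-1 0.04 0.18 0 0 0 0.2" --pt "-1 0.08 0.28 0 0 0 0.29" --pt "-1 0.1 0.38 0 0 0 0.29" --pt "-1 0.12 0.48 0 0 0 0.29" --pt "-1 0.14 0.58 0 0 0 0.29" --pt "-1 0.16 0.68 0 0 0 0.29" --pt "-1 0.18 0.76 0 0 0 0.29"

```text
time: 7.68
eef_pos: [0.4954, 0.1067, 0.187]
orientation: [180.0, -0.1, 45.1]
wrist_force: [0.1, -1.0, 0.3]
gripper_width: 0.995
finger_force: 0.0
```

Call:
apply_moves --pt "-1 0.01 0.04 0 0 0 0" --pt "-1 0.01 0.06 0 0 0 0" --pt "-1 0.01 0.06 0 0 0 0" --pt "-1 0.01 0.06 0 0 0 0" --pt "-1 0.01 0.06 0 0 0 0"

```text
time: 8.1
eef_pos: [0.4998, 0.1257, 0.1863]
orientation: [180.0, 0.0, 44.9]
wrist_force: [0.1, 0.2, 0.2]
gripper_width: 0.996
finger_force: 0.0
```

Call:
apply_moves --pt "-1 0.003 0 -0.06 0 0 0" --pt "-1 0.003 0 -0.13 0 0 0" --pt "-1 0.003 0 -0.2 0 0 0" --pt "-1 0.003 0 -0.25 0 0 0" --pt "-1 0.003 0 -0.29 0 0 0" --pt "-1 0.003 0 -0.31 0 0 0" --pt "-1 0.003 0 -0.325 0 0 0" --pt "-1 0.003 0 -0.325 0 0 0"

```text
time: 8.77
eef_pos: [0.5008, 0.1255, 0.0555]
orientation: [-179.9, 0.1, 44.8]
wrist_force: [0.4, -0.2, 0.8]
gripper_width: 0.997
finger_force: 0.0
```

Call:
apply_moves --pt "0.5 0 0 0 0 0 0" --pt "1 0 0 0 0 0 0" --pt "1 0 0 0 0 0 0" --pt "1 0 0 0 0 0 0" --pt "1 0 0 0 0 0 0" --pt "1 0 0 0 0 0 0" --pt "1 0 0 0 0 0 0" --pt "1 0 0 0 0 0 0" --squeeze 30

```text
time: 9.43
eef_pos: [0.5023, 0.1265, 0.0576]
orientation: [179.9, -0.1, 44.9]
wrist_force: [-1.2, -0.3, 6.3]
gripper_width: 0.504
finger_force: 30.9
```

Call:
apply_moves --pt "1 0 0 0.03 0 0 0" --pt "1 0 0 0.07 0 0 0" --pt "1 0 0 0.12 0 0 0" --pt "1 0 0 0.18 0 0 0" --pt "1 0 0 0.23 0 0 0" --pt "1 0 0 0.27 0 0 0" --pt "1 0 0 0.3 0 0 0" --pt "1 0 0 0.3 0 0 0"

```text
time: 10.1
eef_pos: [0.5028, 0.1266, 0.1796]
orientation: [179.8, -0.2, 44.9]
wrist_force: [0.4, -0.4, -0.6]
gripper_width: 0.507
finger_force: 30.7
```

Call:
apply_moves --pt "1 -0.004 -0.05 0 0 0 0" --pt "1 -0.01 -0.14 0 0 0 0" --pt "1 -0.015 -0.24 0 0 0 0" --pt "1 -0.02 -0.34 0 0 0 0" --pt "1 -0.03 -0.44 0 0 0 0" --pt "1 -0.036 -0.54 0 0 0 0" --pt "1 -0.042 -0.64 0 0 0 0" --pt "1 -0.048 -0.73 0 0 0 0"

```text
time: 10.77
eef_pos: [0.4808, -0.1675, 0.1748]
orientation: [-179.9, 0.0, 44.8]
wrist_force: [1.4, -0.7, -1.3]
gripper_width: 0.507
finger_force: 30.8
```

Call:
apply_moves --pt "1 -0.003 -0.06 0 0 0 0" --pt "1 -0.003 -0.08 0 0 0 0" --pt "1 -0.003 -0.086 -0.05 0 0 0" --pt "1 -0.003 -0.086 -0.1 0 0 0" --pt "1 -0.003 -0.086 -0.15 0 0 0" --pt "1 -0.003 -0.086 -0.15 0 0 0" --pt "1 -0.003 -0.086 -0.15 0 0 0"

```text
time: 11.35
eef_pos: [0.4796, -0.1986, 0.1141]
orientation: [-179.7, 0.1, 44.9]
wrist_force: [-0.2, -0.4, -1.6]
gripper_width: 0.508
finger_force: 30.9
```

```bash
python3 - <<'E'
from h import *
t=robot.read_camera("top");s=robot.read_camera("side")
st=robot.get_state();print(st["eef_pos"],st["orientation"],st["finger_force"])
c=np.zeros((400,800,3),np.uint8)
a=cv2.resize(t[120:220,300:400],None,fx=4,fy=4);b=cv2.resize(s[100:200,220:320],None,fx=4,fy=4)
c[:,:400]=a;c[:,400:]=b;cv2.imwrite("pics/c5.png",c[:,:,::-1])
E
```

```text
[ 0.48148439 -0.19980059  0.11707537] [ 1.79949516e+02 -2.14012491e-02  4.49195960e+01] 30.907148122787476
```

View pics/c5.png

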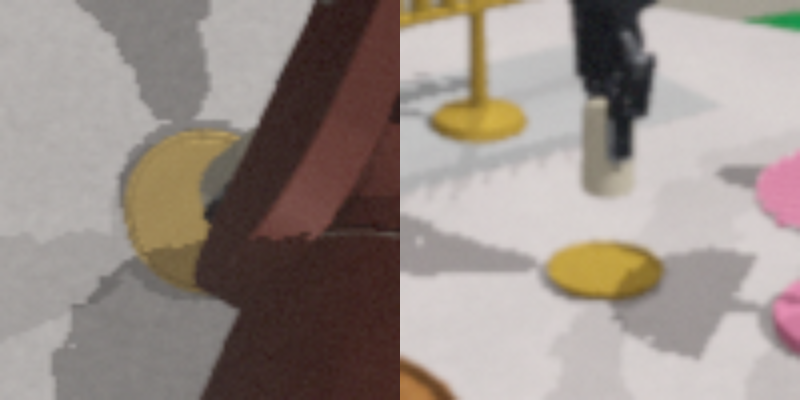

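The side crop shows the candle upright in the grip above the saucer. Its underside is at about side px (272,148), and the saucer centre is at (271,167.5).

```bash
python3 - <<'E'
from h import *
print(proj("side",[.4815,-.1998,.0855]),onz("side",272,147.5,.0855))
for z in(.010,):print(onz("side",271,167.5,z),proj("side",[.482,-.2,z]),proj("top",[.482,-.2,z]))
s=cv2.cvtColor(cv2.imread("pics/side0.png"),4);t=cv2.cvtColor(cv2.imread("pics/top0.png"),4)
for im,r in((s,(250,155,295,182)),(t,(320,140,385,205))):
    m=cv2.inRange(cv2.cvtColor(im[r[1]:r[3],r[0]:r[2]],cv2.COLOR_RGB2HSV),(12,90,50),(35,255,255));print(np.array(cv2.boundingRect(m))+[r[0],r[1],0,0])
E
```

```text
(np.float64(271.6198288408127), np.float64(146.25971114533604)) [ 0.47624348 -0.19175582  0.0855    ]
[ 0.47957935 -0.19459496  0.01      ] (np.float64(271.05252085434176), np.float64(166.68447298272426)) (np.float64(350.7083664163925), np.float64(172.31222606250407))
[257 161  29  14]
[331 152  41  41]
```

Call:
apply_moves --pt "1 0 0 -0.04 0 0 0" --pt "1 0 0 -0.08 0 0 0" --pt "1 0 0 -0.12 0 0 0" --pt "1 0 0 -0.15 0 0 0" --pt "1 0 0 -0.17 0 0 0" --pt "1 0 0 -0.18 0 0 0" --pt "1 0 0 -0.185 0 0 0" --pt "1 0 0 -0.185 0 0 0"

```text
time: 12.12
eef_pos: [0.4813, -0.2002, 0.0426]
orientation: [180.0, -0.0, 44.9]
wrist_force: [-0.0, -1.0, -1.1]
gripper_width: 0.507
finger_force: 30.9
```

Call:
apply_moves --pt "1 0 0 -0.004 0 0 0" --pt "1 0 0 -0.008 0 0 0" --pt "1 0 0 -0.008 0 0 0" --pt "1 0 0 -0.008 0 0 0"

```text
time: 12.45
eef_pos: [0.4811, -0.2002, 0.0393]
orientation: [180.0, -0.0, 44.9]
wrist_force: [-0.2, -0.3, -1.4]
gripper_width: 0.509
finger_force: 30.9
```

Call:
apply_moves --pt "1 0 0 -0.004 0 0 0" --pt "1 0 0 -0.004 0 0 0" --pt "1 0 0 -0.004 0 0 0"

```text
time: 12.7
eef_pos: [0.4809, -0.2, 0.0374]
orientation: [-180.0, 0.0, 44.9]
wrist_force: [-0.4, 0.2, -0.9]
gripper_width: 0.51
finger_force: 30.9
```

Call:
apply_moves --pt "1 0 0 -0.004 0 0 0" --pt "1 0 0 -0.004 0 0 0" --pt "1 0 0 -0.004 0 0 0"

```text
time: 12.95
eef_pos: [0.4809, -0.2001, 0.0358]
orientation: [-180.0, 0.0, 44.9]
wrist_force: [-0.9, 1.1, -1.2]
gripper_width: 0.503
finger_force: 31.0
```

Call:
apply_moves --pt "1 0 0 -0.004 0 0 0" --pt "1 0 0 -0.004 0 0 0" --pt "1 0 0 -0.004 0 0 0"

```text
time: 13.2
eef_pos: [0.481, -0.2001, 0.0356]
orientation: [-180.0, 0.0, 44.9]
wrist_force: [-3.0, 1.9, 8.2]
gripper_width: 0.508
finger_force: 31.6
```

Call:
apply_moves --pt "1 0 0 -0.004 0 0 0" --pt "1 0 0 -0.004 0 0 0" --pt "1 0 0 -0.004 0 0 0"

```text
time: 13.45
eef_pos: [0.4812, -0.2002, 0.0356]
orientation: [-179.9, 0.0, 44.9]
wrist_force: [-8.4, 4.4, 18.5]
gripper_width: 0.508
finger_force: 32.6
```

Contact: the candle is on the saucer floor. I'll relieve the pressing slightly, then release gently.

Call:
apply_moves --pt "1 0 0 0.007 0 0 0" --pt "1 0 0 0.007 0 0 0" --pt "0.1 0 0 0.007 0 0 0" --pt "-0.2 0 0 0.007 0 0 0" --pt "-0.5 0 0 0.007 0 0 0" --pt "-1 0 0 0.007 0 0 0" --pt "-1 0 0 0.007 0 0 0" --pt "-1 0 0 0.007 0 0 0"

```text
time: 14.12
eef_pos: [0.4808, -0.2, 0.0352]
orientation: [-180.0, 0.0, 44.9]
wrist_force: [0.4, 0.8, -0.0]
gripper_width: 1.002
finger_force: 0.0
```

Call:
apply_moves --pt "-1 0 0 0 0 0 0" --pt "-1 0 0 0.03 0 0 0" --pt "-1 0 0 0.08 0 0 0" --pt "-1 0 0 0.15 0 0 0" --pt "-1 0 0 0.23 0 0 0" --pt "-1 0 0 0.32 0 0 0" --pt "-1 0 0 0.4 0 0 0" --pt "-1 0 0 0.4 0 0 0"

```text
time: 14.78
eef_pos: [0.4847, -0.2022, 0.2053]
orientation: [179.2, -0.2, 44.9]
wrist_force: [1.0, -0.5, 2.4]
gripper_width: 1.001
finger_force: 0.0
```

Call:
apply_moves --pt "-1 0 0.1 0.05 0 0 0" --pt "-1 0 0.2 0.05 0 0 0" --pt "-1 0 0.3 0.05 0 0 0" --pt "-1 0 0.4 0.05 0 0 0" --pt "-1 0 0.4 0.05 0 0 0" --pt "-1 0 0.4 0.05 0 0 0"

```text
time: 15.28
eef_pos: [0.4809, -0.0384, 0.2162]
orientation: [179.9, -0.0, 45.1]
wrist_force: [0.1, -0.3, 0.3]
gripper_width: 1.003
finger_force: 0.0
```

```bash
python3 - <<'E'
from h import *
t=robot.read_camera("top");s=robot.read_camera("side")
st=robot.get_state();print(st["eef_pos"],st["gripper_width"],st["finger_force"])
c=np.zeros((400,800,3),np.uint8)
a=cv2.resize(t[120:220,300:400],None,fx=4,fy=4);b=cv2.resize(s[100:200,220:320],None,fx=4,fy=4)
c[:,:400]=a;c[:,400:]=b;cv2.imwrite("pics/c6.png",c[:,:,::-1])
E
```

```text
[ 0.4810087  -0.04044764  0.21589368] 1.0005653030660893 0.0
```

View pics/c6.png

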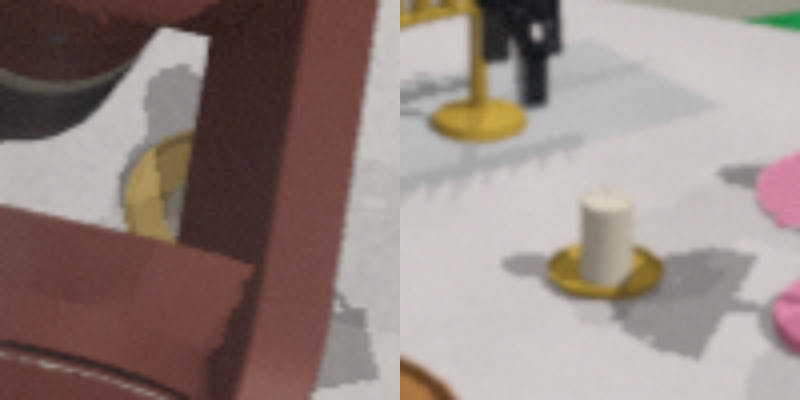

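The candle stands upright in the middle of the saucer: side crop base at about (606,276), saucer centre at (604,270). The gripper is clear.

```bash
python3 -c "
from workcell import robot
print(robot.hand_in())"
```

```text
the job is handed in; nothing more can be done
None
```

I turned the tray by its peg, lifted the round candle out and set it down upright in the middle of the brass saucer, released it, and handed the job in at about 15 s; the hand-in returned no verdict.

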